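# Clamp a reagent bottle on the orbital shaker

## Robot

A 6-joint arm with a two-finger parallel gripper is mounted at the origin on a cart in front of the work surface, level with it; the furniture and walls round the work are solid. World frame = base frame: x ahead of the robot, y to its left, z up, the work surface at z = 0. Lengths are in m, angles in rad, forces in N, time in s.
With the tool pointing down it reaches from about 0.35 to 0.875 m from the base axis. Payload 15.5 kg.
Tool frame: the origin (TCP) lies midway between the tips of the shut fingers; the grasp point (between the pads) lies 19 mm behind it; z points along the fingers, y is the line along which they close (so a half turn about z gives the same grasp; the last joint's range is limited). The gripper opens to 85 mm and grips with 20 to 120 N. Pads are 22 mm wide; open, the fingers measure 114 mm over their backs; the gripper's body (76 mm by 85 mm) begins 54 mm behind the grasp point. The pads swing forward as they close: fully open they stand 13 mm farther back than shut.
Start: joints at [-1.26, 0.494, 1.345, -0, 1.302, -0.096], TCP at [0.247, -0.574, 0.231] pointing down, gripper open.
Joint ranges: [-2.91, 2.91], [-0.82, 2.16], [0.22, 2.67], [-1.22, 4.37], [0.12, 2.79], [-3.08, 3.08]. Speed limits (rad/s): [1.89, 1.89, 2.57, 3.01, 3.01, 3.01].

## Interface

Orientations are given as a unit quaternion [w, x, y, z].
In Python, from cell import robot gives the robot as it stands.
- The arm moves only by the tool step_arm, never from a script. Its argument "increments" is a list of rows, each a list of 3 entries, a list of its own where there are three numbers: the closure in counts, from 0 (fully open) to 255 (shut), then the shift along the world's x, y, z in cm, then the turn, a rotation vector about the world's x, y, z in rad. In form: [[hand, [dx, dy, dz], [wx, wy, wz]], ...]. A call has 1 to 5 rows; each row is the pose to reach, as a shift and turn from the pose commanded when the call began; what a row does not reach only later rows make up. A row lasts 1/8 s, in which the tool goes at most 62.5 mm and 10.7 degrees, less where a joint would pass 70% of its speed; a pose out of reach is approached as far as the arm can. A call with a gripper value outside its range is refused whole. The fingers move at their own pace and stop on an object; the grip force is fixed at half the most. Time passes only in rows, so rows that repeat a pose let the fingers close. It gives the time, the measured TCP pose, the force, the opening and the grip force at its end, in the units of the state.
- robot.sense(): the state, without advancing time (a new reading comes with each control period).
- robot.camera(name): name is "scene" or "side" or "wrist"; returns a dict with "image" (400x640x3 uint8, red, green, blue), "K" (3x3 intrinsics, pixels), "xyz" and "attitude" of the camera in the world. Camera axes: x right, y down, z forward; pixel columns grow to the right and rows downward; lengths in m; the calibration is good to about 2 mm. The wrist camera is an equidistant fisheye: a pixel r from the principal point sees the ray r / f radians off the axis. A picture is of the moment at which its call begins. There is no depth.
- robot.sign_off(): hands the job in; it is judged then, once.
The state is a dict: "t": time; "qpos": joint angles; "joint_vel": joint speeds; "joint_torque": joint torques, N m; "eef_pos": TCP position; "ee_rot": TCP orientation; "force": force on the tool from outside, world axes, zero at the start; "moment": the same for the moment, N m; "opening": opening from 0.0 (shut) to 1.0 (fully open); "grip_force": force on a finger pad.
Only numpy, scipy, OpenCV 4.12 (cv2) and the standard library are available. Lean on these libraries where they do the work, as an engineer would, in place of code of your own. Each camera call takes 0.05 s, during which the arm holds its last target. There are 200 camera calls.

## Task

A reagent bottle stands loose on the orbital shaker. Push the black knob so that the clamp's sprung V-jaw carries the bottle back against the stop pad and holds it there snugly, with about 6 N and never squeezed hard. Then swing the red cam lever down over centre until it lies flat on its stop, so that the clamp stays locked at that grip; do not force lever or shaker, and leave the other things alone.

Things in the scene. Friction and masses are not known exactly. Their poses are not given: they have to be found in the camera images.
- shaker: white bench-top orbital shaker, fixed, 200 x 270 mm, platform top with dark mat at z = 86 mm; origin at the centre of its underside. Its panel faces its own -x; the clamp slides along its y, +y towards the stop. The rod's axis is at x = 0, z = 116 mm. No part of shaker, clamp or lever may be pressed with more than 40 N
- stop_bracket (a point): top middle of the aluminium bracket (72 mm wide, 12 mm thick, 58 mm high) at the shaker's y = 122 mm. It carries, 28 mm lower, a 34 mm round rubber stop pad on a set screw; the pad's face looks to -y and lies 32 mm before this point, plus or minus 8 mm as the screw happens to be set, which is not measured
- lever_pivot (a point): centre of the lever's pivot pin (parallel to the shaker's y axis), 148 mm above the bench, at the shaker's x = 14, y = -55 mm. It stands on the dark clamp block that guides the rod: 78 mm in x at its feet, 48 mm above, 40 mm in y, top 10 mm below this point
- bottle: small milky-clear reagent bottle with a white cap, 44 mm diameter, 90 mm high, about 0.12 kg, standing upright and loose on the shaker's mat between jaw and stop pad, a few mm to 3 cm short of the pad; origin at the centre of its underside, z up its axis
- jaw: aluminium V-jaw, rubber faces, 58 mm wide, 40 high, at the rod's end; origin on the rod's axis, axes as the shaker's. A bottle lying in the V has its axis about 31 mm beyond the origin (+y). A spring of 4 N per mm (7 mm travel) carries it: 1.5 mm of rod travel after the bottle is stopped give 6 N. Snug is 3 to 10 N; more than 14 N is too much at any time
- clamp_rod (a joint): slide of the 12 mm steel rod, m: 0 drawn back, grows towards the stop, at most 0.055; starts between 0 and 0.010. With the lever open it moves against a steady drag of about 11 N and stays where it is left, the jaw's spring loaded or not; with the lever closed it is locked
- knob_face (a point): centre of the flat outer end face of the black push knob on the rod's free end; the face looks to the shaker's -y, knob 32 mm in diameter, 18 mm long. At rod value 0 it lies at the shaker's y = -194 mm. Free space: 14 mm from the knob down to the platform, whose edge is at the shaker's y = -135 mm (beyond it, down to the bench)
- cam_lever (a joint): angle of the red cam lever, rad: 0 open (up, leaning 10 degrees to the shaker's +x), grows as it comes over to -x; upright at 0.17; 1.745 closed (level, pointing to -x, on its stop). Starts between 0 and 0.30. It resists, most at about 0.95 (some 10 N at the paddle), up to the dead centre at 1.5; short of that it springs back, past it it snaps onto its stop and stays
- lever_tip (a point): tip of the lever, mid-thickness, 86 mm from the pivot. Its end paddle is 26 mm wide (along the pin), 7.5 mm thick, 32 mm long; the arm below it is 14 mm wide, 8 mm thick. Closed, it lies level, 62 mm above the platform
- beaker: small clear beaker, 62 mm wide, 78 mm high, loose on the bench left of the shaker; origin under its centre; bystander. Beyond it stands a tall cabinet with a green rim: it fills the space left of y = 0.30 m from x = 0.55 m on, so keep the arm nearer when swinging past
- timer: white countdown timer, 60 x 66 x 21 mm, loose on the bench; origin under its centre; bystander
- marker_red: felt marker with a red cap, 133 mm long, 13 mm thick, lying loose on the bench; origin under its middle; bystander
- spare_bottle: another such reagent bottle, 44 mm wide, 90 mm high, standing loose on the bench to the right; origin under its centre; bystander
There are look-alikes about, which are no part of the job. Leave any purple look-alike of the bottle alone.

How it is judged:
On the way, in this order (a step that is already met when the one before it is completed fails the run):
1. with the lever still open, the jaw holds the bottle upright against the stop pad with 3 to 10 N (contact force between jaw and bottle between 3 and 10 N and value of joint cam_lever below 0.8 rad and angle between bottle's own z axis and vertical below 0.08 rad), for 0.3 s.
2. the lever is swung over centre onto its stop (value of joint cam_lever above 1.65 rad), for 0.2 s.
At the end, for the whole second after the job is handed in: The lever is closed (angle above 1.65 rad), the jaw presses the bottle against the stop pad with 3 to 10 N, and the bottle stands upright (within 0.08 rad) and at rest on the shaker's mat (value of joint cam_lever above 1.65 rad and contact force between jaw and bottle between 3 and 10 N and angle between bottle's own z axis and vertical below 0.08 rad and linear speed of bottle below 0.01 m/s and height (world z) of bottle between 0.08 and 0.092 m); the robot touches nothing.
It fails at once if the jaw squeezes the bottle with more than 14 N (contact force between jaw and bottle above 14 N).
It fails at once if the robot presses on the shaker, its clamp or its lever with more than 40 N (contact force between the arm and shaker above 40 N).
It fails at once if the bottle is tipped (angle between bottle's own z axis and vertical above 0.3 rad).
It fails at once if a bystander is moved by more than 20 mm (distance of any of beaker, timer, marker_red, spare_bottle from where it was at the start of the episode above 0.02 m).
It also fails if it takes over 64 s, if anything falls off the work surface, if the arm or the gripper's body presses on something with over 40 N, if the wrist force passes 120 N, or if a joint passes its speed limit or range.

## Working session

There is one attempt and no reset: what is moved stays moved. The work goes in short steps, Python scripts to look and compute and a tool call to move; the robot and the scene stay as the last step left them, time stands still between calls to the robot, and variables do not carry over. Pictures are saved under pics/ and viewed, at most 10 in all, crops included, and the job is handed in when it is done.

Besides the shell and the picture viewer there is one more tool, called after "Emit:" as a command line: name --argument value ..., lists and objects as JSON in quotes. step_arm: Moves the arm, as the interface text tells. Its arguments: {"type":"object","properties":{"increments":{"type":"array","items":{"type":"array"}}},"required":["increments"]}

```bash
mkdir -p pics
cat > h.py <<'E'
import numpy as np, cv2
from cell import robot
def cam(n):
    c=robot.camera(n); cv2.imwrite(f'pics/{n}_{robot.sense()["t"]:.2f}.png',c['image'][:,:,::-1]); return c
E
python3 - <<'E'
from h import *
for n in('scene','side'):
    c=cam(n); print(n,c['K'],c['xyz'],c['attitude'])
print(robot.sense())
E
ls pics
```

```text
scene [[498.65067185   0.         325.56875948]
 [  0.         498.65067185 194.64494316]
 [  0.           0.           1.        ]] [-0.32884055  0.41533696  1.24083264] [ 0.1887631  -0.48387136  0.79878021 -0.30362341]
side [[445.44935539   0.         312.66348309]
 [  0.         445.44935539 205.76266964]
 [  0.           0.           1.        ]] [-0.25828186 -1.15197381  0.69212673] [-0.54261176  0.78860459 -0.24027539  0.16106839]
{'t': 0.1, 'qpos': array([-1.25944465e+00,  4.94124337e-01,  1.34604941e+00, -1.35905550e-05,
        1.30250746e+00, -9.55193248e-02]), 'joint_vel': array([-0.00220076, -0.00197706, -0.00220472, -0.00093851, -0.00236807,
       -0.00030284]), 'joint_torque': array([ 1.90576713e-03, -8.83589244e+01, -3.84562433e+01,  1.16827769e-04,
        5.17278895e-03,  4.06683327e-06]), 'eef_pos': array([ 0.24722648, -0.57367991,  0.23076453]), 'ee_rot': array([-5.40402974e-04,  9.79377757e-01,  2.02036908e-01, -6.51352052e-05]), 'force': array([-0.3107871 , -0.40543096, -1.17213911]), 'moment': array([ 0.0228934, -0.0074708, -0.0168054]), 'grip_force': 0.0, 'opening': 0.9958589861635239}
scene_0.05.png
side_0.10.png
```

View pics/scene_0.05.png

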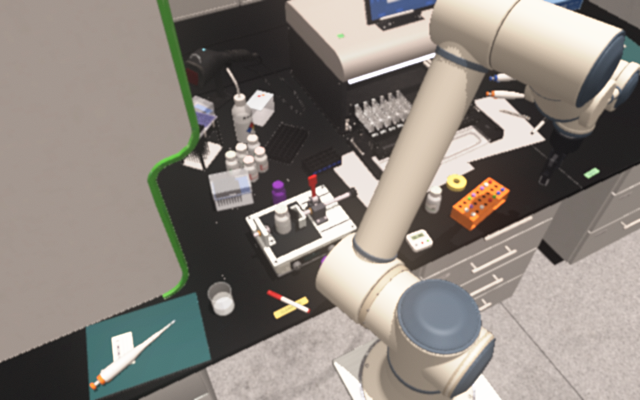

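View pics/side_0.10.png

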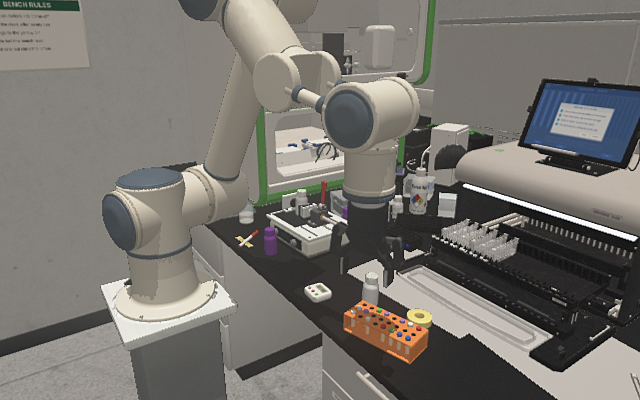

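The scene view shows the shaker around (300,228), with the stop bracket at (262,235), bottle at (283,218), red lever at (313,185) and knob at about (350,193). Purple look-alikes are at (278,190) and (325,260). The spare bottle (433,200) stands on the bench. The loose bottle on the mat at (283,218) is the one meant. In the side view the gripper partly covers the shaker at (310,230). An enlarged crop will confirm.

Run:
```python
import cv2
a=cv2.imread('pics/scene_0.05.png')[165:285,230:370]
cv2.imwrite('pics/c1.png',cv2.resize(a,(700,600),interpolation=cv2.INTER_CUBIC))
a=cv2.imread('pics/side_0.10.png')[170:270,240:360]
cv2.imwrite('pics/c2.png',cv2.resize(a,(720,600),interpolation=cv2.INTER_CUBIC))
```

```text
(no output)
```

View pics/c1.png

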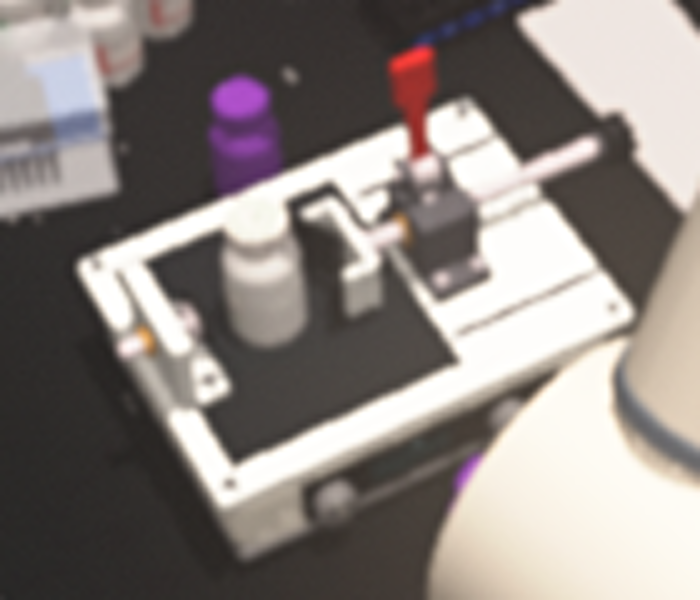

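View pics/c2.png

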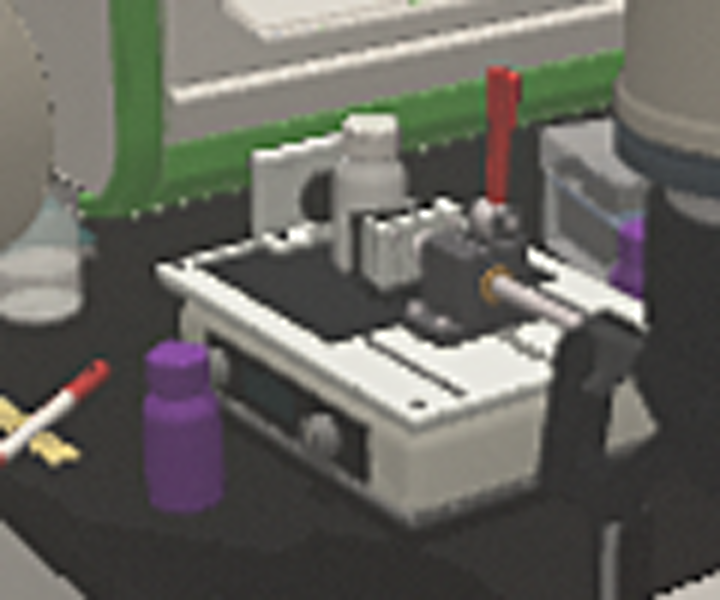

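The crops confirm the white-capped bottle on the mat at scene (283,218), between jaw and pad, as the target. The purple ones stand beside the shaker. I'll now compute the poses.

```bash
cat >> h.py <<'E'
from scipy.spatial.transform import Rotation as R
from scipy.optimize import least_squares
S=dict(K=np.array([[498.65067185,0,325.56875948],[0,498.65067185,194.64494316],[0,0,1]]),xyz=np.array([-0.32884055,0.41533696,1.24083264]),attitude=np.array([0.1887631,-0.48387136,0.79878021,-0.30362341]))
D=dict(K=np.array([[445.44935539,0,312.66348309],[0,445.44935539,205.76266964],[0,0,1]]),xyz=np.array([-0.25828186,-1.15197381,0.69212673]),attitude=np.array([-0.54261176,0.78860459,-0.24027539,0.16106839]))
def rot(c): q=c['attitude']; return R.from_quat([q[1],q[2],q[3],q[0]]).as_matrix()
def ray(c,uv): return rot(c)@np.linalg.solve(c['K'],[uv[0],uv[1],1])
def onz(c,uv,z): d=ray(c,uv); return c['xyz']+d*(z-c['xyz'][2])/d[2]
def proj(c,p): v=c['K']@(rot(c).T@(np.array(p)-c['xyz'])); return v[:2]/v[2]
E
cat > m.py <<'E'
from h import *
c1=lambda u,v:(230+u/5,165+v/5)
c2=lambda u,v:(240+u/6,170+v/6)
Q=[((-.1,.135,.086),S,c1(235,498)),((.1,.135,.086),S,c1(78,262)),((.1,-.135,.086),S,c1(470,95)),((-.1,-.135,.086),S,c1(635,312)),((-.1,.135,.086),D,c2(158,268)),((-.1,-.135,.086),D,c2(413,425)),((.014,-.055,.148),S,c1(425,163))]
T=lambda x,p:np.array([x[0],x[1],0])+R.from_euler('z',x[2]).apply(p)
for _,c,uv in Q: print(onz(c,uv,.086).round(4))
f=lambda x:np.concatenate([proj(c,T(x,p))-uv for p,c,uv in Q])
s=least_squares(f,[.6,.2,0],loss='soft_l1'); x=s.x; print(x,f(x).round(1))
inv=lambda w:R.from_euler('z',-x[2]).apply(w-np.array([x[0],x[1],0]))
for n,c,uv,z in[('knobS',S,c1(620,137),.116),('bottlecap',S,c1(255,212),.176),('bottle base',S,c1(265,340),.086),('jawtop',S,c1(320,200),.136),('jawtopR',S,c1(365,265),.136),('brk top',S,c1(160,300),.144),('levertip',S,c1(413,52),.23),('purple S',S,c1(240,95),.088),('purpleD',D,c2(180,355),.088),('knobD',D,c2(615,345),.116)]:
    w=onz(c,uv,z); print(n,w.round(3),inv(w).round(4))
E
python3 m.py
```

```text
[0.4268 0.1847 0.086 ]
[0.6254 0.2001 0.086 ]
[ 0.6375 -0.0703  0.086 ]
[ 0.4371 -0.0759  0.086 ]
[0.4232 0.1819 0.086 ]
[ 0.4303 -0.0875  0.086 ]
[ 0.5992 -0.0192  0.086 ]
[0.53159893 0.05921852 0.04510609] [-1.4  1.   0.5 -0.2  0.2 -0.1  1.1 -0.7 -0.4 -0.8  0.7 -1.4 -0.   0.4]
knobS [ 0.539 -0.122  0.116] [-0.0011 -0.1817  0.116 ]
bottlecap [0.539 0.116 0.176] [0.0095 0.056  0.176 ]
bottle base [0.52  0.125 0.086] [-0.0091  0.0663  0.086 ]
jawtop [0.562 0.067 0.136] [0.0306 0.0063 0.136 ]
jawtopR [0.505 0.065 0.136] [-0.0259  0.0068  0.136 ]
brk top [0.53  0.18  0.144] [0.004  0.1209 0.144 ]
levertip [0.562 0.003 0.23 ] [ 0.0274 -0.057   0.23  ]
purple S [0.704 0.06  0.088] [ 0.1721 -0.0075  0.088 ]
purpleD [0.371 0.057 0.088] [-0.161   0.0052  0.088 ]
knobD [ 0.539 -0.119  0.116] [-0.0009 -0.1779  0.116 ]
```

Shaker pose is (0.5316, 0.0592) with yaw 0.045, and the knob face is near (0.540, -0.128, 0.116). I'm closing the hand and moving to a stand-off outside the knob.

Emit:
step_arm --increments '[[255, [4, 5, 0], [0, 0, -0.07]], [255, [8, 10, 0], [0, 0, -0.15]], [255, [12, 15, 0], [0, 0, -0.22]], [255, [15, 20, 0], [0, 0, -0.3]], [255, [19, 25, 0], [0, 0, -0.362]]]'

```text
t: 0.72
eef_pos: [0.4366, -0.3235, 0.2312]
ee_rot: [-0.0, 1.0, 0.021, -0.0]
force: [1.4, -0.1, 0.2]
opening: 0.004
grip_force: 0.0
```

Emit:
step_arm --increments '[[255, [4, 5, 0], [0, 0, 0]], [255, [8, 9, 0], [0, 0, 0]], [255, [10.8, 13, 0], [0, 0, 0]], [255, [10.8, 13, 0], [0, 0, 0]], [255, [10.8, 13, 0], [0, 0, 0]]]'

```text
t: 1.35
eef_pos: [0.5438, -0.1956, 0.231]
ee_rot: [-0.0, 1.0, 0.023, -0.0]
force: [-0.1, 0.1, -0.2]
opening: -0.002
grip_force: 0.0
```

Run:
```python
from h import *
c=cam('side'); a=c['image'][150:300,210:410,::-1]
cv2.imwrite('pics/c3.png',cv2.resize(a,(800,600),interpolation=cv2.INTER_CUBIC))
s=robot.sense();print(s['t'],s['eef_pos'],s['ee_rot'],s['force'],s['opening'])
print(onz(S,(433,211),0),onz(D,(371,300),0),proj(D,[.54,-.128,.116]),proj(D,[.54,-.19,.1]))
```

```text
1.4 [ 0.54355393 -0.1960701   0.23109657] [ 1.42541986e-05  9.99753867e-01  2.21837394e-02 -2.96415905e-04] [ 0.46412563 -0.05471652 -0.26091672] -0.0018835703403485564
[ 0.4380089  -0.36385224  0.        ] [ 0.46249208 -0.35337494  0.        ] [344.6230106  228.39582152] [356.79087117 239.89281646]
```

View pics/c3.png

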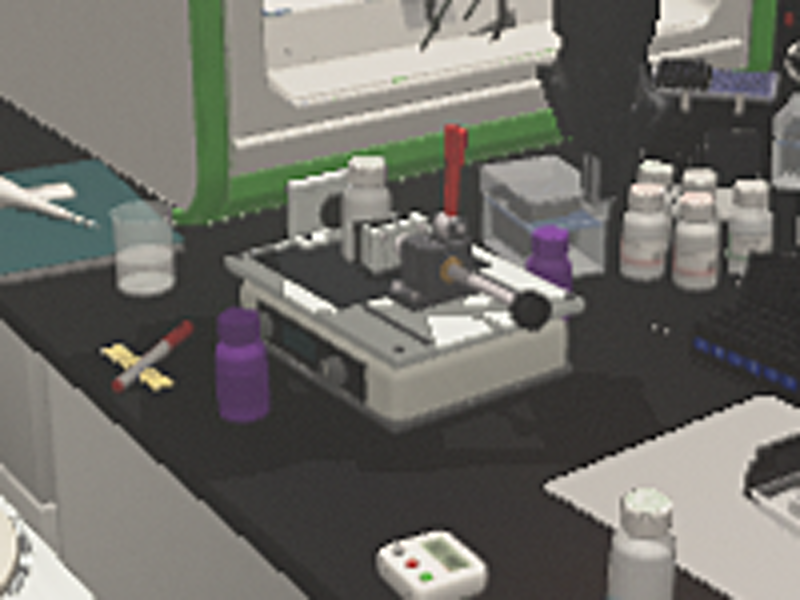

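In the side view the knob face shows clear at image (342,227), close to the prediction of (344.6,228.4). The space outside it is free. I'm descending to knob height and approaching.

Emit:
step_arm --increments '[[255, [-0.2, 0, -5], [0, 0, 0]], [255, [-0.4, 0, -10], [0, 0, 0]], [255, [-0.4, 0, -12.3], [0, 0, 0]], [255, [-0.4, 1, -12.3], [0, 0, 0]], [255, [-0.4, 2, -12.3], [0, 0, 0]]]'

```text
t: 2.02
eef_pos: [0.5404, -0.1755, 0.1093]
ee_rot: [0.0, 1.0, 0.022, 0.001]
force: [0.3, 0.1, 0.7]
opening: 0.0
grip_force: 0.0
```

Emit:
step_arm --increments '[[255, [0, 0.5, 0], [0, 0, 0]], [255, [0, 1, 0], [0, 0, 0]], [255, [0, 1.5, 0], [0, 0, 0]], [255, [0, 2, 0], [0, 0, 0]], [255, [0, 2.4, 0], [0, 0, 0]]]'

```text
t: 2.65
eef_pos: [0.5401, -0.1512, 0.1083]
ee_rot: [-0.0, 1.0, 0.022, 0.0]
force: [-0.7, 1.2, 0.2]
opening: -0.002
grip_force: 0.0
```

Emit:
step_arm --increments '[[255, [0, 0.2, 0], [0, 0, 0]], [255, [0, 0.4, 0], [0, 0, 0]], [255, [0, 0.6, 0], [0, 0, 0]], [255, [0, 0.8, 0], [0, 0, 0]], [255, [0, 0.8, 0], [0, 0, 0]]]'

```text
t: 3.28
eef_pos: [0.5401, -0.1433, 0.1083]
ee_rot: [-0.0, 1.0, 0.022, -0.0]
force: [-0.4, -0.7, -0.8]
opening: 0.002
grip_force: 0.0
```

Emit:
step_arm --increments '[[255, [0, 0.1, 0], [0, 0, 0]], [255, [0, 0.2, 0], [0, 0, 0]], [255, [0, 0.3, 0], [0, 0, 0]], [255, [0, 0.4, 0], [0, 0, 0]], [255, [0, 0.4, 0], [0, 0, 0]]]'

```text
t: 3.9
eef_pos: [0.5401, -0.1404, 0.1083]
ee_rot: [0.001, 1.0, 0.022, 0.0]
force: [-2.0, -9.3, -0.9]
opening: 0.001
grip_force: 4.7
```

Emit:
step_arm --increments '[[255, [0, 0.1, 0], [0, 0, 0]], [255, [0, 0.2, 0], [0, 0, 0]], [255, [0, 0.3, 0], [0, 0, 0]], [255, [0, 0.4, 0], [0, 0, 0]]]'

```text
t: 4.4
eef_pos: [0.54, -0.1365, 0.1083]
ee_rot: [0.001, 1.0, 0.022, -0.0]
force: [-2.9, -11.1, -1.5]
opening: 0.003
grip_force: 5.5
```

Run:
```python
from h import *
for n in('scene','side'): cam(n)
a=cv2.imread([*__import__('glob').glob('pics/scene_4.*')][0])[165:285,230:370]
cv2.imwrite('pics/c4.png',cv2.resize(a,(700,600),interpolation=cv2.INTER_CUBIC))
s=robot.sense();print(s['t'],s['eef_pos'],s['force'])
```

```text
4.5 [ 0.54001776 -0.13642122  0.10832238] [-3.51491942 -9.25694786 -0.44202267]
```

View pics/c4.png

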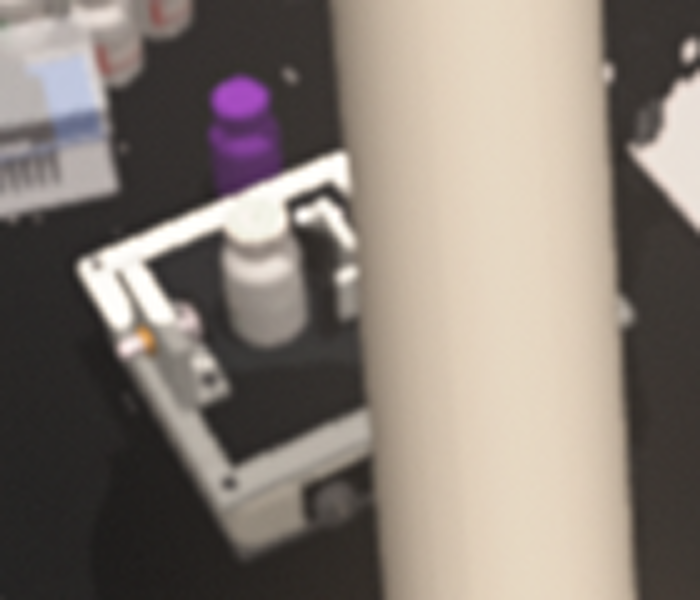

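The jaw is still short of the bottle (jaw at crop (350,290), bottle at (265,280)), and the bottle is short of the pad at (188,318). Drag reads about 10–11 N. I'm pushing on along the shaker's own y.

Emit:
step_arm --increments '[[255, [-0.02, 0.1, 0], [0, 0, 0]], [255, [-0.03, 0.2, 0], [0, 0, 0]], [255, [-0.04, 0.3, 0], [0, 0, 0]], [255, [-0.05, 0.4, 0], [0, 0, 0]], [255, [-0.05, 0.5, 0], [0, 0, 0]]]'

```text
t: 5.12
eef_pos: [0.5398, -0.1316, 0.1083]
ee_rot: [0.001, 1.0, 0.022, 0.0]
force: [-1.7, -11.2, -2.3]
opening: 0.001
grip_force: 5.5
```

```bash
cat > k.py <<'E'
from h import *
c=robot.camera('scene')['image'][165:285,230:370].astype(int)
# track bottle cap & jaw along the line of shaker y at given heights
from m import T,x
def prof(xs,z,y0,y1):
    im=c; out=[]
    for y in np.arange(y0,y1,.002):
        u,v=proj(S,T(x,(xs,y,z))); 
        out.append(int(cv2.getRectSubPix(im.astype(np.float32).mean(2).astype(np.float32),(1,1),(u-230,v-165))[0,0]))
    return out
print('jaw',prof(-.026,.136,-.01,.06)); print('cap',prof(0,.176,.03,.10))
s=robot.sense();print(s['t'],s['eef_pos'],s['force'])
E
python3 k.py | tail -3
```

```text
jaw [172, 169, 165, 162, 158, 154, 151, 146, 141, 136, 130, 135, 149, 170, 192, 216, 227, 231, 236, 234, 211, 157, 103, 60, 50, 48, 51, 66, 86, 113, 131, 143, 147, 149, 151]
cap [168, 180, 186, 188, 175, 181, 195, 227, 240, 243, 241, 239, 239, 240, 241, 241, 241, 240, 239, 236, 232, 218, 193, 159, 127, 99, 82, 69, 58, 56, 55, 55, 55, 55, 56]
5.175 [ 0.53975635 -0.13146523  0.10833395] [ -1.73705052 -11.16161017  -1.70083076]
```

Emit:
step_arm --increments '[[255, [-0.01, 0.2, 0], [0, 0, 0]], [255, [-0.02, 0.4, 0], [0, 0, 0]], [255, [-0.03, 0.6, 0], [0, 0, 0]], [255, [-0.04, 0.8, 0], [0, 0, 0]], [255, [-0.04, 0.8, 0], [0, 0, 0]]]'

```text
t: 5.8
eef_pos: [0.5394, -0.1233, 0.1083]
ee_rot: [0.001, 1.0, 0.022, 0.0]
force: [-0.5, -9.0, -1.7]
opening: -0.003
grip_force: 4.5
```

```bash
python3 k.py | tail -3
```

```text
jaw [175, 173, 170, 166, 163, 159, 156, 153, 148, 143, 138, 133, 133, 141, 163, 189, 208, 218, 229, 237, 239, 237, 236, 233, 190, 142, 90, 74, 76, 100, 121, 139, 146, 150, 151]
cap [138, 163, 169, 170, 167, 181, 202, 231, 241, 243, 240, 239, 239, 239, 240, 240, 240, 239, 238, 235, 232, 219, 193, 160, 127, 100, 83, 69, 58, 56, 55, 55, 56, 56, 55]
5.85 [ 0.53944306 -0.1233617   0.10834606] [-0.30540768 -9.21049553 -2.00390926]
```

Emit:
step_arm --increments '[[255, [-0.01, 0.2, 0], [0, 0, 0]], [255, [-0.02, 0.4, 0], [0, 0, 0]], [255, [-0.03, 0.6, 0], [0, 0, 0]], [255, [-0.03, 0.7, 0], [0, 0, 0]], [255, [-0.03, 0.7, 0], [0, 0, 0]]]'

```text
t: 6.48
eef_pos: [0.5391, -0.1165, 0.1083]
ee_rot: [0.001, 1.0, 0.022, 0.0]
force: [-0.3, -11.8, -2.3]
opening: 0.002
grip_force: 5.0
```

```bash
python3 k.py | tail -3
```

```text
jaw [178, 176, 173, 170, 167, 163, 160, 157, 153, 150, 145, 140, 134, 128, 128, 132, 160, 182, 208, 217, 221, 223, 230, 240, 234, 227, 221, 197, 162, 114, 86, 72, 97, 120, 142]
cap [58, 67, 92, 128, 155, 166, 165, 162, 167, 184, 216, 236, 240, 240, 239, 240, 240, 240, 240, 240, 241, 241, 239, 235, 229, 217, 190, 149, 110, 78, 63, 53, 54, 55, 55]
6.525 [ 0.53916694 -0.11645455  0.1083437 ] [ -0.76160274 -11.25210204  -2.31759653]
```

Emit:
step_arm --increments '[[255, [0, 0.05, 0], [0, 0, 0]], [255, [0, 0.1, 0], [0, 0, 0]], [255, [0, 0.15, 0], [0, 0, 0]]]'

```text
t: 6.9
eef_pos: [0.5391, -0.1151, 0.1084]
ee_rot: [0.001, 1.0, 0.022, 0.0]
force: [-0.7, -11.6, -1.8]
opening: 0.005
grip_force: 5.8
```

Emit:
step_arm --increments '[[255, [0, 0.05, 0], [0, 0, 0]], [255, [-0.01, 0.1, 0], [0, 0, 0]]]'

```text
t: 7.15
eef_pos: [0.5391, -0.1141, 0.1083]
ee_rot: [0.001, 1.0, 0.022, 0.0]
force: [-0.4, -11.8, -2.1]
opening: -0.006
grip_force: 5.8
```

Emit:
step_arm --increments '[[255, [0, 0.05, 0], [0, 0, 0]], [255, [-0.01, 0.1, 0], [0, 0, 0]]]'

```text
t: 7.4
eef_pos: [0.539, -0.1131, 0.1084]
ee_rot: [0.001, 1.0, 0.022, 0.0]
force: [-0.2, -11.8, -3.0]
opening: 0.003
grip_force: 5.8
```

Emit:
step_arm --increments '[[255, [0, 0.05, 0], [0, 0, 0]], [255, [-0.01, 0.1, 0], [0, 0, 0]]]'

```text
t: 7.65
eef_pos: [0.539, -0.1122, 0.1084]
ee_rot: [0.001, 1.0, 0.022, 0.0]
force: [0.6, -11.5, -2.6]
opening: -0.003
grip_force: 5.8
```

Emit:
step_arm --increments '[[255, [0, 0.05, 0], [0, 0, 0]], [255, [-0.01, 0.1, 0], [0, 0, 0]]]'

```text
t: 7.9
eef_pos: [0.5389, -0.1112, 0.1084]
ee_rot: [0.001, 1.0, 0.022, 0.0]
force: [0.2, -10.6, -3.1]
opening: -0.002
grip_force: 5.7
```

Emit:
step_arm --increments '[[255, [0, 0.05, 0], [0, 0, 0]], [255, [-0.01, 0.1, 0], [0, 0, 0]]]'

```text
t: 8.15
eef_pos: [0.5389, -0.1102, 0.1084]
ee_rot: [0.001, 1.0, 0.022, 0.0]
force: [0.4, -11.3, -2.7]
opening: 0.002
grip_force: 5.8
```

Emit:
step_arm --increments '[[255, [0, 0.05, 0], [0, 0, 0]], [255, [-0.01, 0.1, 0], [0, 0, 0]]]'

```text
t: 8.4
eef_pos: [0.5388, -0.1092, 0.1084]
ee_rot: [0.001, 1.0, 0.022, 0.0]
force: [1.4, -12.3, -3.1]
opening: -0.0
grip_force: 5.8
```

Emit:
step_arm --increments '[[255, [0, 0.05, 0], [0, 0, 0]], [255, [-0.01, 0.1, 0], [0, 0, 0]]]'

```text
t: 8.65
eef_pos: [0.5388, -0.1082, 0.1084]
ee_rot: [0.001, 1.0, 0.022, 0.001]
force: [1.1, -11.5, -2.9]
opening: 0.002
grip_force: 5.8
```

```bash
python3 k.py | tail -3
```

```text
jaw [181, 179, 176, 174, 171, 168, 165, 162, 158, 155, 152, 147, 142, 138, 132, 124, 114, 102, 90, 114, 141, 177, 198, 216, 215, 215, 222, 224, 225, 231, 233, 214, 162, 112, 69]
cap [59, 60, 59, 57, 57, 69, 97, 139, 174, 191, 190, 190, 196, 217, 234, 239, 239, 238, 239, 239, 240, 239, 239, 241, 242, 242, 240, 238, 234, 222, 189, 149, 103, 75, 56]
8.7 [ 0.53878432 -0.10810844  0.10835736] [  1.82105125 -12.92652189  -2.83573151]
```

Emit:
step_arm --increments '[[255, [0, 0.05, 0], [0, 0, 0]], [255, [0, 0.05, 0], [0, 0, 0]]]'

```text
t: 8.95
eef_pos: [0.5388, -0.1076, 0.1084]
ee_rot: [0.001, 1.0, 0.022, 0.001]
force: [0.1, -12.0, -3.3]
opening: -0.003
grip_force: 5.5
```

Emit:
step_arm --increments '[[255, [-0.01, 0.05, 0], [0, 0, 0]], [255, [-0.01, 0.05, 0], [0, 0, 0]]]'

```text
t: 9.2
eef_pos: [0.5387, -0.1071, 0.1084]
ee_rot: [0.001, 1.0, 0.022, 0.001]
force: [2.0, -11.3, -3.9]
opening: 0.004
grip_force: 5.5
```

Emit:
step_arm --increments '[[255, [0, 0.05, 0], [0, 0, 0]], [255, [0, 0.1, 0], [0, 0, 0]]]'

```text
t: 9.45
eef_pos: [0.5387, -0.1062, 0.1084]
ee_rot: [0.001, 1.0, 0.022, 0.001]
force: [2.0, -12.3, -5.0]
opening: -0.002
grip_force: 5.8
```

Emit:
step_arm --increments '[[255, [0, 0.05, 0], [0, 0, 0]], [255, [0, 0.1, 0], [0, 0, 0]]]'

```text
t: 9.7
eef_pos: [0.5387, -0.1051, 0.1084]
ee_rot: [0.001, 1.0, 0.022, 0.001]
force: [2.0, -11.4, -4.0]
opening: -0.003
grip_force: 5.8
```

```bash
python3 k.py | tail -3
python3 - <<'E'
from h import *
a=cam('scene')['image'][190:260,235:335,::-1]; b=cam('side')['image'][180:250,255:355,::-1]
cv2.imwrite('pics/c5.png',cv2.resize(np.vstack([a,b]),(428*1,600),interpolation=cv2.INTER_CUBIC))
E
```

```text
jaw [182, 180, 178, 176, 173, 170, 167, 164, 161, 157, 154, 149, 145, 141, 136, 130, 123, 111, 96, 78, 70, 88, 129, 178, 205, 218, 222, 221, 221, 228, 238, 235, 216, 183, 134]
cap [60, 59, 59, 60, 58, 57, 60, 85, 125, 172, 188, 193, 187, 197, 213, 230, 238, 241, 239, 238, 239, 240, 240, 239, 240, 241, 241, 240, 238, 236, 228, 209, 173, 128, 86]
9.75 [ 0.53867712 -0.10510467  0.10837864] [  0.2424067  -11.24825497  -3.83303598]
```

View pics/c5.png

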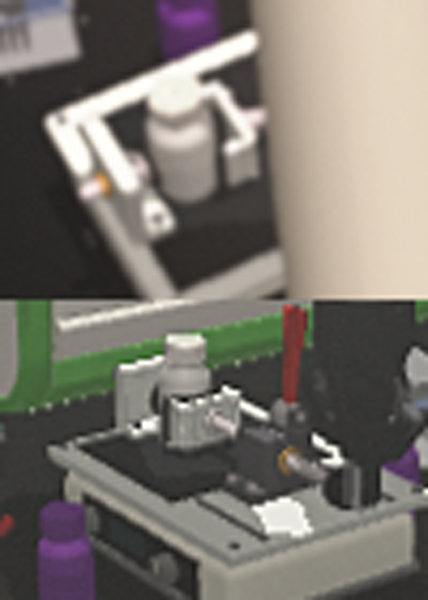

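The bottle stands upright in the V (scene crop (185,140)), with the pad at (140,168) still a few mm away. I'll continue in small steps.

Emit:
step_arm --increments '[[255, [0, 0.05, 0], [0, 0, 0]], [255, [-0.01, 0.1, 0], [0, 0, 0]]]'

```text
t: 10.1
eef_pos: [0.5387, -0.1042, 0.1084]
ee_rot: [0.001, 1.0, 0.022, 0.001]
force: [1.2, -12.3, -4.2]
opening: -0.004
grip_force: 5.8
```

Emit:
step_arm --increments '[[255, [0, 0.05, 0], [0, 0, 0]], [255, [0, 0.1, 0], [0, 0, 0]]]'

```text
t: 10.35
eef_pos: [0.5386, -0.1031, 0.1084]
ee_rot: [0.001, 1.0, 0.022, 0.001]
force: [0.9, -11.8, -3.9]
opening: 0.001
grip_force: 5.7
```

Emit:
step_arm --increments '[[255, [0, 0.05, 0], [0, 0, 0]], [255, [-0.01, 0.1, 0], [0, 0, 0]]]'

```text
t: 10.6
eef_pos: [0.5386, -0.1022, 0.1084]
ee_rot: [0.001, 1.0, 0.022, 0.001]
force: [1.9, -12.5, -4.0]
opening: -0.001
grip_force: 5.9
```

Emit:
step_arm --increments '[[255, [0, 0.05, 0], [0, 0, 0]], [255, [0, 0.1, 0], [0, 0, 0]]]'

```text
t: 10.85
eef_pos: [0.5385, -0.1013, 0.1084]
ee_rot: [0.001, 1.0, 0.022, 0.001]
force: [0.9, -13.0, -3.5]
opening: 0.001
grip_force: 6.9
```

Grip-force reading is stepping up, which suggests contact is beginning. I'm going in half-millimetre steps.

Emit:
step_arm --increments '[[255, [0, 0.05, 0], [0, 0, 0]], [255, [0, 0.05, 0], [0, 0, 0]]]'

```text
t: 11.1
eef_pos: [0.5385, -0.1009, 0.1084]
ee_rot: [0.001, 1.0, 0.022, 0.001]
force: [1.3, -14.9, -3.7]
opening: 0.005
grip_force: 7.0
```

Emit:
step_arm --increments '[[255, [0, 0.03, 0], [0, 0, 0]], [255, [0, 0.03, 0], [0, 0, 0]]]'

```text
t: 11.35
eef_pos: [0.5385, -0.1007, 0.1084]
ee_rot: [0.001, 1.0, 0.022, 0.001]
force: [0.2, -14.8, -3.6]
opening: 0.001
grip_force: 7.6
```

Emit:
step_arm --increments '[[255, [0, 0.05, 0], [0, 0, 0]], [255, [0, 0.05, 0], [0, 0, 0]], [255, [0, 0.05, 0], [0, 0, 0]]]'

```text
t: 11.72
eef_pos: [0.5385, -0.1003, 0.1084]
ee_rot: [0.001, 1.0, 0.022, 0.001]
force: [0.8, -15.3, -4.4]
opening: -0.0
grip_force: 8.1
```

Run:
```python
from h import *
for i in range(5):
    robot.camera('side'); s=robot.sense(); print(s['t'],s['eef_pos'][1],s['force'],s['grip_force'])
```

```text
11.775 -0.10030942308692235 [  0.13282386 -16.22049983  -4.10026387] 8.048284649848938
11.825 -0.10031004094844205 [  0.76295756 -16.48411514  -4.68310949] 8.048606514930725
11.875 -0.10031040168347223 [  0.95758136 -16.23724899  -4.03177661] 8.04592251777649
11.925 -0.1003122406143152 [  1.4069804  -16.60506715  -3.32841827] 8.048799633979797
11.975 -0.10031902065716378 [  0.84621854 -17.05791803  -4.11475423] 8.046667277812958
```

Emit:
step_arm --increments '[[255, [0, 0.02, 0], [0, 0, 0]], [255, [0, 0.04, 0], [0, 0, 0]], [255, [0, 0.04, 0], [0, 0, 0]]]'

```text
t: 12.35
eef_pos: [0.5385, -0.1001, 0.1084]
ee_rot: [0.001, 1.0, 0.022, 0.001]
force: [1.0, -18.0, -4.3]
opening: -0.001
grip_force: 8.8
```

Run:
```python
from h import *
F=[]
for i in range(6):
    robot.camera('side'); s=robot.sense(); F.append(s['force'])
print(s['t'],s['eef_pos'],np.mean(F,0),s['grip_force'])
```

```text
12.65 [ 0.53852819 -0.10006774  0.10838024] [  0.26571915 -17.46074508  -4.18704421] 8.754150867462158
```

Grip force is now about 6 N. I'm backing off the knob and going up and over to the +x side of the lever.

Emit:
step_arm --increments '[[255, [0, -1, 0], [0, 0, 0]], [255, [0, -3, 0], [0, 0, 0]], [255, [0, -3, 6], [0, 0, 0]], [255, [0, -3, 12], [0, 0, 0]], [255, [0, -3, 18], [0, 0, 0]]]'

```text
t: 13.28
eef_pos: [0.5375, -0.1292, 0.2903]
ee_rot: [-0.0, 1.0, 0.022, 0.0]
force: [1.0, -0.2, -1.6]
opening: 0.001
grip_force: 0.0
```

Emit:
step_arm --increments '[[255, [3, 4.5, 0], [0, 0, 0]], [255, [6.6, 9, 0], [0, 0, 0]], [255, [6.6, 13.4, 0], [0, 0, 0]], [255, [6.6, 13.4, 0], [0, 0, 0]], [255, [6.6, 13.4, 0], [0, 0, 0]]]'

```text
t: 13.9
eef_pos: [0.6039, 0.0048, 0.2883]
ee_rot: [0.0, 1.0, 0.022, -0.0]
force: [0.4, -1.1, 0.4]
opening: 0.001
grip_force: 0.0
```

Run:
```python
from h import *
from m import c1
a=cam('side')['image'][150:250,255:375,::-1]
cv2.imwrite('pics/c6.png',cv2.resize(a,(720,600),interpolation=cv2.INTER_CUBIC))
hsv=cv2.cvtColor(np.ascontiguousarray(a),cv2.COLOR_BGR2HSV)
m=((hsv[...,0]<8)|(hsv[...,0]>172))&(hsv[...,1]>150)&(hsv[...,2]>90)
v,u=np.nonzero(m); print(len(u),u.min()+255,u.max()+255,v.min()+150,v.max()+150)
print(proj(D,[.5615,.004,.233]),proj(D,[.548,.005,.148]))
```

```text
[0.4268 0.1847 0.086 ]
[0.6254 0.2001 0.086 ]
[ 0.6375 -0.0703  0.086 ]
[ 0.4371 -0.0759  0.086 ]
[0.4232 0.1819 0.086 ]
[ 0.4303 -0.0875  0.086 ]
[ 0.5992 -0.0192  0.086 ]
[0.53159893 0.05921852 0.04510609] [-1.4  1.   0.5 -0.2  0.2 -0.1  1.1 -0.7 -0.4 -0.8  0.7 -1.4 -0.   0.4]
knobS [ 0.539 -0.122  0.116] [-0.0011 -0.1817  0.116 ]
bottlecap [0.539 0.116 0.176] [0.0095 0.056  0.176 ]
bottle base [0.52  0.125 0.086] [-0.0091  0.0663  0.086 ]
jawtop [0.562 0.067 0.136] [0.0306 0.0063 0.136 ]
jawtopR [0.505 0.065 0.136] [-0.0259  0.0068  0.136 ]
brk top [0.53  0.18  0.144] [0.004  0.1209 0.144 ]
levertip [0.562 0.003 0.23 ] [ 0.0274 -0.057   0.23  ]
purple S [0.704 0.06  0.088] [ 0.1721 -0.0075  0.088 ]
purpleD [0.371 0.057 0.088] [-0.161   0.0052  0.088 ]
knobD [ 0.539 -0.119  0.116] [-0.0009 -0.1779  0.116 ]
15 322 325 183 203
[326.30804222 181.58154142] [322.77952903 206.07925872]
```

View pics/c6.png

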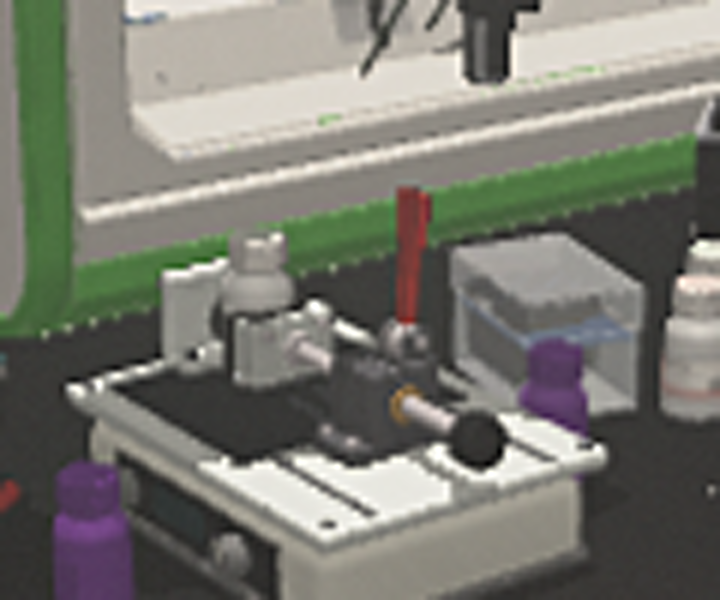

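The side view shows the lever nearly upright with its tip at (323,182), the bottle held between jaw and bracket, and the fingers at (336,163) beyond the lever. I'm descending beside it and starting to push toward -x.

Emit:
step_arm --increments '[[255, [0, 0, -4], [0, 0, 0]], [255, [0, 0, -7], [0, 0, 0]], [255, [-2, 0, -7], [0, 0, 0]], [255, [-4, -0.1, -7], [0, 0, 0]], [255, [-5.5, -0.1, -7], [0, 0, 0]]]'

```text
t: 14.58
eef_pos: [0.5484, 0.0035, 0.2184]
ee_rot: [0.0, 1.0, 0.022, 0.0]
force: [1.3, -0.2, -1.4]
opening: -0.0
grip_force: 1.0
```

Emit:
step_arm --increments '[[255, [-0.6, 0, -0.1], [0, 0, 0]], [255, [-1.2, 0, -0.2], [0, 0, 0]], [255, [-2, -0.1, -0.6], [0, 0, 0]]]'

```text
t: 14.95
eef_pos: [0.5297, 0.0037, 0.2127]
ee_rot: [-0.0, 1.0, 0.022, 0.001]
force: [2.7, 2.5, 7.0]
opening: -0.003
grip_force: 3.3
```

Emit:
step_arm --increments '[[255, [-0.7, 0, -0.4], [0, 0, 0]], [255, [-1.3, 0, -0.8], [0, 0, 0]], [255, [-1.9, -0.1, -1.2], [0, 0, 0]]]'

```text
t: 15.32
eef_pos: [0.511, 0.0029, 0.2007]
ee_rot: [-0.0, 1.0, 0.022, 0.001]
force: [9.2, 3.5, 2.1]
opening: 0.005
grip_force: 4.0
```

Emit:
step_arm --increments '[[255, [-0.5, 0, -0.6], [0, 0, 0]], [255, [-0.9, 0, -1.1], [0, 0, 0]], [255, [-1.35, -0.1, -1.7], [0, 0, 0]]]'

```text
t: 15.7
eef_pos: [0.497, 0.002, 0.1834]
ee_rot: [-0.0, 1.0, 0.022, 0.001]
force: [5.2, 4.0, 4.1]
opening: -0.001
grip_force: 2.7
```

Emit:
step_arm --increments '[[255, [-0.3, 0, -0.6], [0, 0, 0]], [255, [-0.6, 0, -1.2], [0, 0, 0]], [255, [-0.8, 0, -1.8], [0, 0, 0]]]'

```text
t: 16.08
eef_pos: [0.4877, 0.0017, 0.1646]
ee_rot: [-0.0, 1.0, 0.022, -0.001]
force: [-0.3, -0.3, -0.3]
opening: 0.003
grip_force: 0.0
```

Emit:
step_arm --increments '[[255, [0, 0, -0.3], [0, 0, 0]], [255, [-0.1, 0, -0.6], [0, 0, 0]], [255, [-0.1, 0, -0.8], [0, 0, 0]]]'

```text
t: 16.45
eef_pos: [0.4873, 0.0017, 0.1571]
ee_rot: [-0.0, 1.0, 0.022, -0.0]
force: [-1.4, -1.0, -0.2]
opening: 0.002
grip_force: 0.0
```

Run:
```python
from h import *
s=robot.sense();print(s['t'],s['eef_pos'],s['force'])
a=cam('side')['image'][150:250,255:375,::-1]
cv2.imwrite('pics/c7.png',cv2.resize(a,(720,600),interpolation=cv2.INTER_CUBIC))
```

```text
16.45 [0.48728068 0.00169508 0.15706616] [-1.35140837 -0.9502303  -0.22757734]
```

View pics/c7.png

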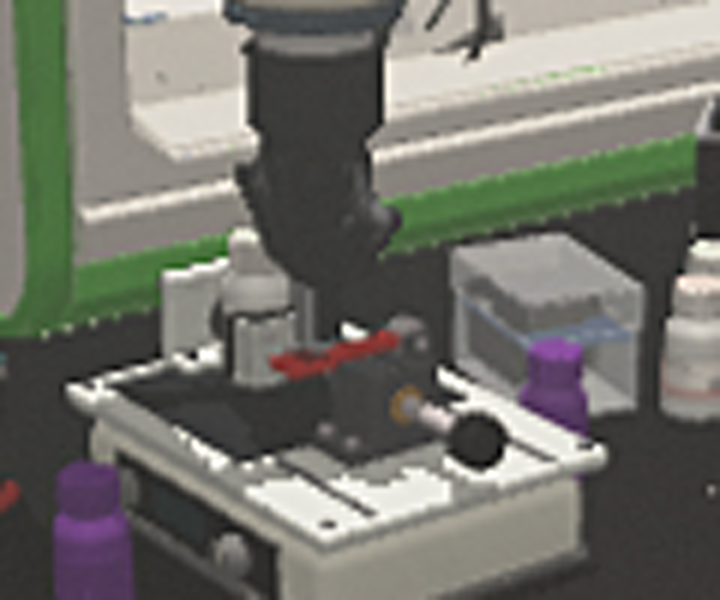

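The lever lies flat (crop (335,355)), it snapped over and the arm reads no force. The bottle is still held upright. I'm lifting clear and handing in.

Emit:
step_arm --increments '[[255, [0, 0, 4], [0, 0, 0]], [255, [0, 0, 8], [0, 0, 0]], [255, [0, 0, 12], [0, 0, 0]], [255, [0, 0, 12], [0, 0, 0]], [255, [0, 0, 12], [0, 0, 0]]]'

```text
t: 17.12
eef_pos: [0.4871, 0.0018, 0.2768]
ee_rot: [-0.0, 1.0, 0.022, -0.0]
force: [0.2, -0.9, -0.6]
opening: 0.001
grip_force: 0.0
```

```bash
python3 -c "
from cell import robot
s=robot.sense();print(s['t'],s['eef_pos'],s['force']);print(robot.sign_off())"
```

```text
17.125 [0.48711803 0.00177017 0.276797  ] [ 0.22191494 -0.8763963  -0.58747501]
the job is handed in; nothing more can be done
None
```

The bottle is held against the stop pad at about 6 N (estimated from the push force), the red lever is snapped flat over centre, the arm is clear, and the job was handed in at about 17 s; the hand-in returned no verdict.

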